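# Hold the recessed reset button of the engraver's control unit

## Robot

A 6-joint arm with a two-finger parallel gripper is mounted at the origin on the work surface. World frame = base frame: x ahead of the robot, y to its left, z up, the work surface at z = 0. Lengths are in m, angles in degrees, forces in N, time in s.
With the tool pointing down it reaches from about 0.3 to 0.75 m from the base axis. Payload 8.5 kg.
Tool frame: the origin (TCP) lies midway between the tips of the shut fingers; the grasp point (between the pads) lies 19 mm behind it; y points along the fingers, z is the direction in which the jaws open and shut, and the axes are right-handed (so a half turn about y gives the same grasp; the last joint's range is limited). The gripper opens to 85 mm and grips with 20 to 120 N. Pads are 22 mm wide; open, the fingers measure 114 mm over their backs; the gripper's body (76 mm by 85 mm) begins 54 mm behind the grasp point. The pads swing forward as they close: fully open they stand 13 mm farther back than shut.
Start: joints at [56.133, 21.807, 74.336, -0, 83.858, -12.336], TCP at [0.202, 0.512, 0.231] pointing down, gripper open.
Joint ranges: [-178.18, 178.18], [-50.72, 133.34], [12.68, 142.11], [-81.47, 261.47], [9.98, 163.14], [-165.26, 165.26]. Speed limits (degrees/s): [136.94, 136.94, 180, 180, 180, 180].

## Interface

Orientations are given as a 3x3 rotation matrix whose columns are the frame's x, y, z axes.
In Python, from rig import status, imaging, job gives the robot as it stands. The module is installed in compiled form; this text tells all that it offers.
- The arm moves only by the tool jog_arm, never from a script. Its argument "rows" is a list of rows, each an object of numbers: "hand": the opening, from 0 (shut) to 1 (fully open); "dx", "dy", "dz": the shift along the tool's x, y, z in cm; "ax", "ay", "az": the turn, a rotation vector about the tool's x, y, z in degrees. In form: [{"hand": .., "dx": .., "dy": .., "dz": .., "ax": .., "ay": .., "az": ..}, ...]. A call has exactly 5 rows; each row shifts and turns the commanded pose from where the row before left it, along the tool's axes as they then stand; what a row does not reach is not made up. A row lasts 1/12 s, in which the tool goes at most 41.7 mm and 7.16 degrees, less where a joint would pass 70% of its speed; a pose out of reach is approached as far as the arm can. A call is refused whole if a number of a shift passes 4.17 or a number of a turn 7.16, either way. A call with a gripper value outside its range is refused whole. The fingers move at their own pace and stop on an object; "newtons" is the grip in N (left out, the last holds). Time passes only in rows, so rows that do not move let the fingers close, or fill a call up. It gives the time, the measured TCP pose, the force and the opening at its end, in the units of the state.
- status.observe(): the state, without advancing time (a new reading comes with each control period).
- imaging.get_image(name): name is "side" or "top"; returns the picture (480x640x3 uint8, red, green, blue); there is no depth.
- imaging.camera_model(name): a dict with "K" (3x3 intrinsics, pixels), "position" and "rotation" of the camera in the world. Camera axes: x right, y down, z forward; pixel columns grow to the right and rows downward; lengths in m; the calibration is good to about 2 mm. A picture is of the moment at which its call begins. camera_model takes no time and is no camera call.
- job.close_job(): hands the job in, once; it reports no verdict.
The state is a dict: "time_s": time; "q": joint angles; "qvel": joint speeds; "joint_efforts": joint torques, N m; "position": TCP position; "tool_rot": TCP orientation; "ft_force": force on the tool from outside, world axes, zero at the start; "wrist_torque": the same for the moment, N m; "grip_width": finger opening in m.
Only numpy, scipy, OpenCV 4.12 (cv2) and the standard library are available. Lean on these libraries where they do the work, as an engineer would, in place of code of your own. Each camera call takes 0.05 s, during which the arm holds its last target.

## Task

Reset the engraver's control unit: lift the orange dust cap off the reset well and set it upright on the black rubber pad, near the pad's middle, and let go of it. Then take the blue-handled stylus out of the tool stand, put its brass tip down through the well's opening and press the green button fully down. Finish while still gripping the stylus and holding the button down with it; leave the other tools, boxes and things where they are.

Things in the scene. Friction and masses are not known exactly. Their poses are not given: they have to be found in the camera images.
- cap_mid (a point): Loose orange dust cap over the control unit's reset well. Round, 45 mm across, 35 mm high; the upper 22 mm are a plain upright knob 20 mm in diameter. This point: on its axis, half-way up (17.5 mm above the lower rim). Its hollow skirt fits with 2 mm play over a 10 mm high collar; it only rests there and lifts straight off. 40 g.
- well_mouth (a point): Centre of the mouth of the reset well: round opening 15 mm in diameter, looking up, in a dark steel collar 34 mm in diameter, 10 mm above the unit's flat top and 80 mm above the bench; under the cap at first. The green button, 13 mm in diameter, lies 25 mm below this point when up. z up.
- unit: Control unit of the bench's engraver: grey and white casing, fixed to the bench, 170 mm along its x, 140 mm along its y, top 70 mm above the bench. Origin: centre of its underside. The well is 40 mm towards its -x from the centre; its front face with a display and a dial looks to its -x.
- reset_button (a joint): Travel of the green reset button in m: 0 up, 0.006 fully down. A spring pushes it back up: about 2 N to start it, 4.4 N at the bottom stop.
- stylus_mid (a point): Stylus, upright, point down in the tool stand: blue round handle 16 mm in diameter, under it a brass flange 22 mm wide, then a brass rod 7 mm in diameter, 45 mm long, hidden in its hole at first (the flange rests on the stand). 115 mm long, 60 g. This point: on its axis, 80 mm above the tip, 35 mm below the top; grip from 31 mm below to 35 mm above it. z points to the top.
- stylus_tip (a point): The very tip of the stylus, 80 mm below stylus_mid along the stylus.
- pad_top (a point): Centre of the top of a black rubber pad, 110 mm square, 3 mm thick, fixed on the bench; its top is 3 mm above the bench.
- stand_top (a point): Centre of the top of the dark wooden tool stand, fixed, 190 mm along its x, 55 mm along its y, 50 mm high. Three holes, 10 mm in diameter and right through, in a row along its x at -65, 0 and +65 mm hold the stylus and two other tools in any order. The tools stand up to 70 mm above the stand.
- burnisher: Bystander in the tool stand, with a pear-shaped wooden handle, at most 22 mm wide, 105 to 115 mm long and like the stylus below its handle. Origin at its tip, z up.
- scriber: Bystander in the tool stand, with a straight red handle, at most 22 mm wide, 105 to 115 mm long and like the stylus below its handle. Origin at its tip, z up.
- gem_box: Bystander on top of the control unit, 45 mm from the unit's centre towards its back: flat gem box, black with a red top, 42 x 42 x 18 mm. Origin: centre of its underside.
- wax: Bystander: blue wax disc, 72 mm across, 14 mm high. Origin: centre of its underside.
- ring_box: Bystander: dark red ring box, 50 x 50 x 38 mm. Origin: centre of its underside.
- file: Bystander: needle file lying on the bench, 180 mm long, black handle, 16 mm high. Origin under its middle, long axis x.
- loupe: Bystander: black eye loupe, 42 mm across, 34 mm high. Origin: centre of its underside.
Things that resemble listed ones, but are neither listed nor needed, are in the scene too. Several things look just like the part that bears stylus_mid: the one meant starts nearest to the robot's base. There is more than one size of the part that bears pad_top; the job needs the smaller.

How it is judged:
By the outcome, as a careful person would: the job done as asked, in the order asked, and still so for the second after the job is handed in, while the arm keeps its last pose, push and grip.
It also fails if it takes over 58 s, if anything falls off the work surface, if the arm or the gripper's body presses on something with over 40 N, if the wrist force passes 120 N, or if a joint passes its speed limit or range.

## Working session

There is one attempt and no reset: what is moved stays moved. The work goes in short steps, Python scripts to look and compute and a tool call to move; the robot and the scene stay as the last step left them, time stands still between calls to the robot, and variables do not carry over. Pictures are saved under pics/ and viewed, and the job is handed in when it is done.

Besides the shell and the picture viewer there is one more tool, called after "Request:" as name(argument=value, ...), one argument or row to a line, values as JSON. jog_arm: Moves the arm, as the interface text tells. Its arguments: {"type":"object","properties":{"rows":{"type":"array"},"newtons":{"type":"number"}},"required":["rows"]}

```bash
mkdir -p pics; python3 - <<'E'
from rig import status, imaging
import cv2
s=status.observe(); print(s)
for n in ("side","top"):
    cv2.imwrite(f"pics/{n}0.png",imaging.get_image(n)[:,:,::-1]); print(n,imaging.camera_model(n))
E
```

```text
{'time_s': 0.0, 'q': array([ 5.61334409e+01,  2.18404612e+01,  7.43863932e+01, -1.91790836e-03,
        8.38597264e+01, -1.23352377e+01]), 'qvel': array([ 0.04539591, -0.0967536 ,  0.01500348,  0.03869535,  0.05699966,
        0.00653137]), 'joint_efforts': array([-1.88614256e-03, -4.48470604e+01, -2.31276459e+01, -3.28023407e-04,
        4.81668947e-03, -2.21137566e-05]), 'position': array([0.20168195, 0.51135064, 0.2307071 ]), 'tool_rot': array([[ 9.30218282e-01, -8.14451838e-04,  3.67005837e-01],
       [-3.67006626e-01, -1.27328552e-03,  9.30217456e-01],
       [-2.90314098e-04, -9.99998858e-01, -1.48334269e-03]]), 'ft_force': array([-0.27325629,  0.93823825,  0.17151353]), 'wrist_torque': array([-0.01653086,  0.04566878,  0.01852531]), 'grip_width': 0.0856250562704605}
side {'K': array([[556.11261365,   0.        , 315.49075012],
       [  0.        , 556.11261365, 234.14016287],
       [  0.        ,   0.        ,   1.        ]]), 'position': array([-0.1920951 , -0.71821498,  0.79618543]), 'rotation': array([[ 0.69275306, -0.40174967,  0.59890767],
       [-0.72097591, -0.40531609,  0.56206103],
       [ 0.01693909, -0.8211675 , -0.5704358 ]])}
top {'K': array([[473.07699729,   0.        , 313.47221617],
       [  0.        , 473.07699729, 238.70865311],
       [  0.        ,   0.        ,   1.        ]]), 'position': array([ 0.45189682, -0.01935739,  1.34118488]), 'rotation': array([[-0.02520795, -0.99475484,  0.0991331 ],
       [-0.99951031,  0.0269184 ,  0.0159543 ],
       [-0.01853912, -0.09868238, -0.99494627]])}
```

View pics/side0.png

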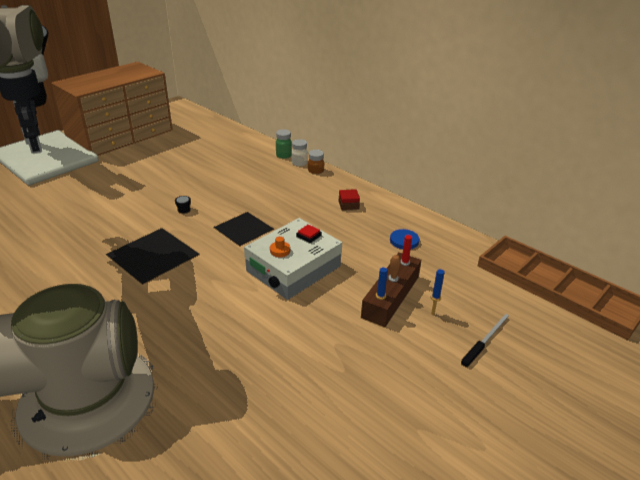

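View pics/top0.png

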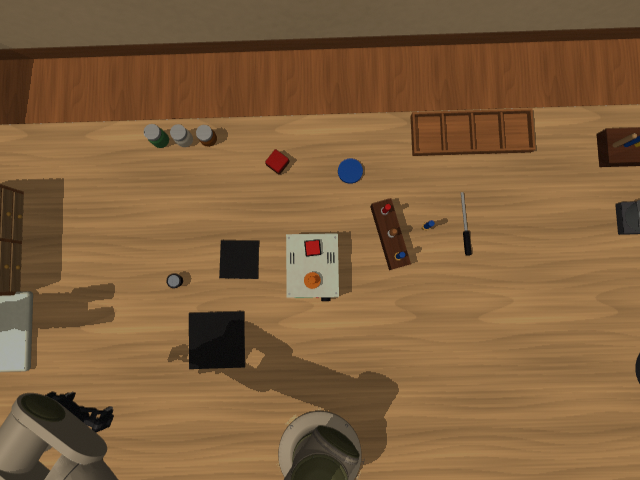

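```bash
cat > h.py <<'E'
import numpy as np, cv2
from rig import status, imaging
def ray(n,u,v):
    m=imaging.camera_model(n); d=m["rotation"]@np.linalg.inv(m["K"])@np.array([u,v,1.0]); return m["position"],d
def onz(n,u,v,z):
    p,d=ray(n,u,v); return p+d*(z-p[2])/d[2]
def tri(u1,v1,u2,v2):
    p,d=ray("side",u1,v1); q,e=ray("top",u2,v2)
    t=np.linalg.lstsq(np.stack([d,-e],1),q-p,rcond=None)[0]
    a=p+d*t[0]; b=q+e*t[1]; return (a+b)/2,np.linalg.norm(a-b)
def proj(n,P):
    m=imaging.camera_model(n); c=m["K"]@(m["rotation"].T@(np.asarray(P)-m["position"])); return c[:2]/c[2]
def masks(im):
    h=cv2.cvtColor(im,cv2.COLOR_RGB2HSV); H,S,V=[h[...,i].astype(int) for i in range(3)]
    return dict(orange=(H<14)&(H>6)&(S>200)&(V>120),blue=(H>100)&(H<130)&(S>150)&(V>50),black=(V<40),white=(S<50)&(V>150))
def snap(n,name):
    im=imaging.get_image(n); cv2.imwrite(f"pics/{name}.png",im[:,:,::-1]); return im
def crop(f,o,x0,y0,w,h,k):
    im=cv2.imread(f"pics/{f}.png")[y0:y0+h,x0:x0+w]; cv2.imwrite(f"pics/{o}.png",cv2.resize(im,None,fx=k,fy=k,interpolation=cv2.INTER_CUBIC))
E
python3 - <<'E'
from h import *
crop("side0","c1",210,190,220,140,3.6)
a=cv2.imread("pics/top0.png")
crop("top0","c2",210,190,230,120,3.4)
for n in ("side","top"):
    im=cv2.imread(f"pics/{n}0.png")[:,:,::-1].copy()
    for k,m in masks(im).items():
        nn,l,st,c=cv2.connectedComponentsWithStats(m.astype(np.uint8))
        for i in range(1,nn):
            if st[i,4]>25: print(n,k,st[i],c[i].round(1), onz(n,*c[i],0.0).round(3))
E
```

```text
side orange [270 237  20  20 203] [278.9 247. ] [0.542 0.091 0.   ]
side blue [391 230  28  18 319] [403.1 237.9] [ 0.787 -0.099  0.   ]
side blue [378 268   9  28 188] [381.9 281.5] [ 0.615 -0.168  0.   ]
side blue [433 270  11  28 174] [438.  283.3] [ 0.7   -0.261 -0.   ]
side black [ 30  10  18  44 381] [37.7 33.1] [0.931 2.298 0.   ]
side black [16 60 17 12 66] [25.9 65.8] [0.674 1.835 0.   ]
side black [   0   70   47   82 1761] [ 25.4 101.8] [0.499 1.428 0.   ]
side black [176 199  14  14 125] [183.3 206.7] [0.485 0.405 0.   ]
side black [215 213  57  32 951] [243.1 228.2] [0.532 0.214 0.   ]
side black [ 107  229   91   55 2535] [151.7 255.2] [0.306 0.278 0.   ]
side black [297 232  24  11  87] [308.9 237. ] [0.623 0.069 0.   ]
side black [408 267  11  18  54] [414.2 274.8] [ 0.686 -0.205  0.   ]
side black [269 276  11  12  93] [273.6 281.8] [ 0.443  0.003 -0.   ]
side black [ 65 285  15   3  26] [ 72.2 286.1] [0.122 0.303 0.   ]
side black [120 302  17  73 553] [129.4 338.8] [0.126 0.074 0.   ]
side black [462 341  23  26 237] [472.7 353.5] [ 0.568 -0.427  0.   ]
side black 
[... 946 characters left out ...]
  0.   ]
top black [ 220  241   39   38 1408] [238.9 259.1] [0.533 0.216 0.   ]
top black [175 275   8  13  38] [179.6 280.8] [0.476 0.385 0.   ]
top black [ 189  312   56   57 3099] [216.3 340. ] [0.308 0.282 0.   ]
top black [636 354   4  29  87] [637.8 367.9] [ 0.206 -0.877  0.   ]
top black [  21  392   92   40 1694] [ 64.7 409.4] [0.128 0.705 0.   ]
top black [317 426  42  32 535] [338. 440.] [ 0.031 -0.051  0.   ]
top black [294 457  24  23 176] [303.1 468.5] [-0.042  0.046  0.   ]
top white [ 286  234   53   63 2496] [311.8 265.9] [0.508 0.009 0.   ]
top white [  0 293  28  10 153] [ 12.9 297.2] [0.441 0.862 0.   ]
top white [   0  328   26   43 1049] [ 12.4 350. ] [0.294 0.858 0.   ]
```

View pics/c1.png

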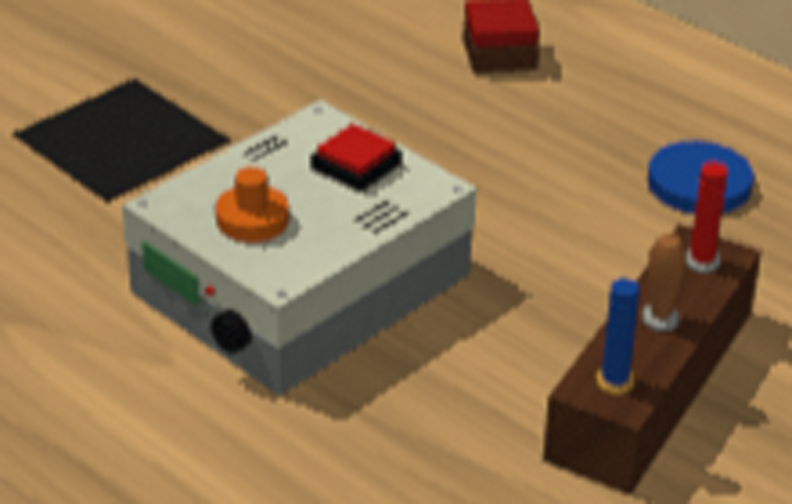

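View pics/c2.png

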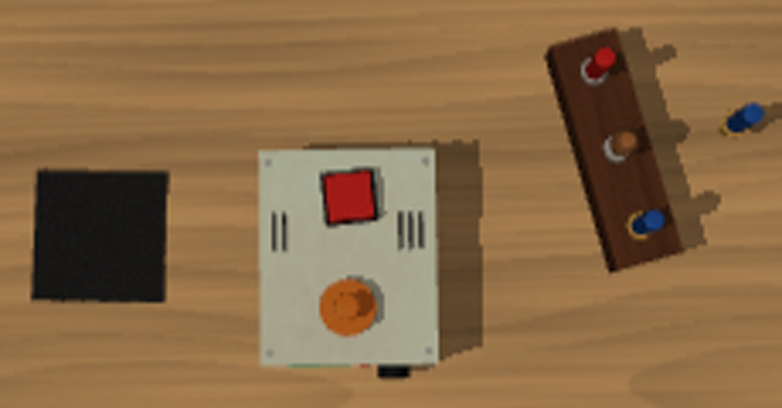

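```bash
python3 - <<'E'
from h import *
def p(t,*a): print(t,onz(*a).round(4))
for n in ("side","top"):
    im=cv2.imread(f"pics/{n}0.png")[:,:,::-1].copy()
    h=cv2.cvtColor(im,cv2.COLOR_RGB2HSV).astype(int)
    m=((h[...,0]>5)&(h[...,0]<14)&(h[...,1]>195)).astype(np.uint8)
    x0,y0,w,hh=(262,230,35,35) if n=="side" else (300,267,26,26)
    mm=np.zeros_like(m); mm[y0:y0+hh,x0:x0+w]=m[y0:y0+hh,x0:x0+w]
    print(n,cv2.boundingRect(mm))
    if n=="top":
        c,_=max(((q,0) for q in cv2.findContours(mm,cv2.RETR_EXTERNAL,cv2.CHAIN_APPROX_NONE)[0]),key=lambda q:len(q[0]))
        e=cv2.fitEllipse(c);print(e); p("cap top@.08",n,*e[0],.080)
    # unit top
    hsv=h; wm=((hsv[...,1]<60)&(hsv[...,2]>130)).astype(np.uint8)
    if n=="top":
        w2=np.zeros_like(wm); w2[225:302,280:345]=wm[225:302,280:345]
        c=max(cv2.findContours(w2,cv2.RETR_EXTERNAL,cv2.CHAIN_APPROX_NONE)[0],key=len)
        r=cv2.minAreaRect(c);print(r)
        B=cv2.boxPoints(r)
        P=np.array([onz(n,*b,.07) for b in B]);print(P.round(4),P.mean(0).round(4),np.linalg.norm(P[1]-P[0]),np.linalg.norm(P[2]-P[1]))
    b=(h[...,2]<45).astype(np.uint8); w2=np.zeros_like(b)
    (y,Y,x,X)=(210,248,210,275) if n=="side" else (235,283,215,262)
    w2[y:Y,x:X]=b[y:Y,x:X]
    c=max(cv2.findContours(w2,cv2.RETR_EXTERNAL,cv2.CHAIN_APPROX_NONE)[0],key=len)
    a=cv2.approxPolyDP(cv2.convexHull(c),4,True)[:,0]
    P=np.array([onz(n,*t,.003) for t in a.astype(float)]);print("pad",n,P.round(4).tolist(),P.mean(0).round(4))
p("knob top side","side",279.7,239.2,.105)
print("tri knob",tri(279.7,239.2,313.8,279.7))
p("flange side","side",380.8,295.8,.05);p("top side","side",383.3,269.7,.12)
p("flange top","top",399.2,256,.05);p("top top","top",402.8,254.6,.12)
print("tri top",tri(383.3,269.2,402.8,254.6))
E
python3 - <<'E'
import sys; sys.path.insert(0,'.')
import os; os.chdir('.')
from h import *
crop("side0","c3",355,225,70,105,5.7); crop("top0","c4",365,195,55,80,7); crop("top0","c5",280,225,65,80,7)
E
```

```text
side (270, 237, 20, 20)
pad side [[0.582, 0.1599, 0.003], [0.4784, 0.1651, 0.003], [0.4826, 0.2646, 0.003], [0.5847, 0.2562, 0.003]] [0.532  0.2114 0.003 ]
top (304, 273, 16, 15)
((311.82379150390625, 280.0857238769531), (14.374626159667969, 15.249458312988281), 76.60712432861328)
cap top@.08 [0.4672 0.008  0.08  ]
((311.873779296875, 265.07269287109375), (63.05271911621094, 51.82319641113281), 88.66777801513672)
[[ 0.593   0.0771  0.07  ]
 [ 0.5925 -0.063   0.07  ]
 [ 0.4233 -0.0618  0.07  ]
 [ 0.4236  0.0765  0.07  ]] [0.5081 0.0072 0.07  ] 0.14015304302158804 0.16911986536555937
pad top [[0.5829, 0.1602, 0.003], [0.478, 0.1645, 0.003], [0.4835, 0.2694, 0.003], [0.5858, 0.266, 0.003]] [0.5326 0.215  0.003 ]
knob top side [0.4653 0.0037 0.105 ]
tri knob (array([0.46677266, 0.00328227, 0.1045201 ]), np.float64(0.0028394809477393294))
flange side [ 0.5272 -0.2289  0.05  ]
top side [ 0.5242 -0.2301  0.12  ]
flange top [ 0.5269 -0.2309  0.05  ]
top top [ 0.5262 -0.2289  0.12  ]
tri top (array([ 0.52611566, -0.22882299,  0.11949366]), np.float64(0.0003655971835441932))
```

View pics/c3.png

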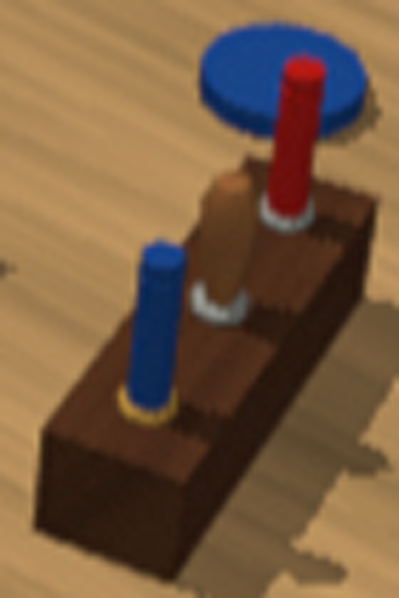

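View pics/c4.png

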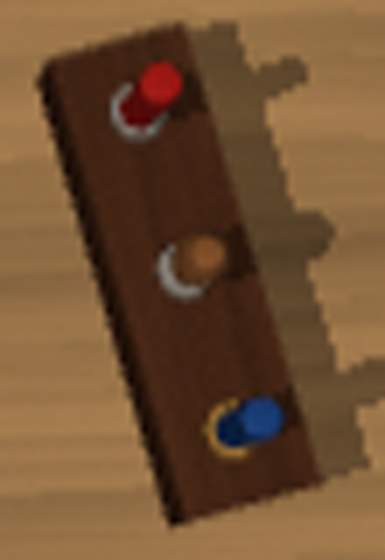

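View pics/c5.png

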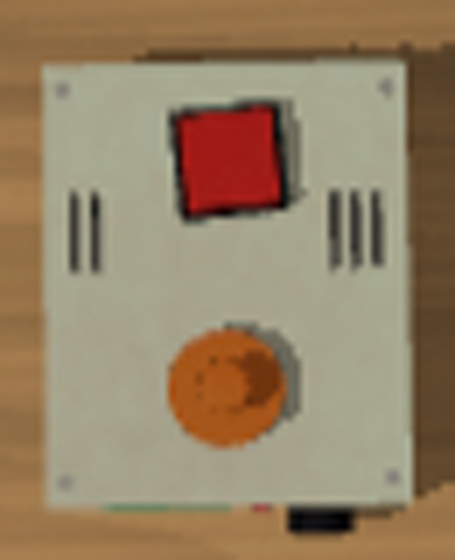

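Request:
jog_arm(
  rows=[
    {"hand": 1,"ay": -5.38},
    {"hand": 1,"ay": -5.38},
    {"hand": 1,"ay": -5.38},
    {"hand": 1,"ay": -5.38},
    {"hand": 1,"dx": 1.5,"dz": -3},
  ],
)

```text
invalid input at $.rows[0]: expected keys hand, dx, dy, dz, ax, ay, az
```

Request:
jog_arm(
  rows=[
    {"hand": 1,"dx": 2.0,"dz": -3.6},
    {"hand": 1,"dx": 2.0,"dz": -3.6},
    {"hand": 1,"dx": 2.0,"dz": -3.6},
    {"hand": 1,"dx": 2.0,"dz": -3.6},
    {"hand": 1,"dx": 2.0,"dz": -3.6},
  ],
)

```text
invalid input at $.rows[0]: expected keys hand, dx, dy, dz, ax, ay, az
```

Request:
jog_arm(
  rows=[
    {"hand": 0.7,"dx": 2.0,"dz": -3.6},
    {"hand": 0.7,"dx": 2.0,"dz": -3.6},
    {"hand": 0.7,"dx": 2.0,"dz": -3.6},
    {"hand": 0.7,"dx": 2.0,"dz": -3.6},
    {"hand": 0.7,"dx": 2.0,"dz": -3.6},
  ],
)

```text
invalid input at $.rows[0]: expected keys hand, dx, dy, dz, ax, ay, az
```

Request:
jog_arm(
  rows=[
    {"hand": 1,"dx": 0,"dy": 0,"dz": 0,"ax": 0,"ay": -5.38,"az": 0},
    {"hand": 1,"dx": 0,"dy": 0,"dz": 0,"ax": 0,"ay": -5.38,"az": 0},
    {"hand": 1,"dx": 0,"dy": 0,"dz": 0,"ax": 0,"ay": -5.38,"az": 0},
    {"hand": 1,"dx": 0,"dy": 0,"dz": 0,"ax": 0,"ay": -5.38,"az": 0},
    {"hand": 1,"dx": 1.5,"dy": 0,"dz": -3,"ax": 0,"ay": 0,"az": 0},
  ],
)

```text
time_s: 0.52
position: [0.2156, 0.4837, 0.2305]
tool_rot: [[1.0, -0.001, -0.008], [0.008, 0.001, 1.0], [-0.001, -1.0, 0.001]]
ft_force: [0.3, 0.1, 1.0]
grip_width: 0.0858
```

Request:
jog_arm(
  rows=[
    {"hand": 1,"dx": 2,"dy": 0,"dz": -3.5,"ax": 0,"ay": 0,"az": 0},
    {"hand": 1,"dx": 2,"dy": 0,"dz": -3.5,"ax": 0,"ay": 0,"az": 0},
    {"hand": 1,"dx": 2,"dy": 0,"dz": -3.5,"ax": 0,"ay": 0,"az": 0},
    {"hand": 1,"dx": 2,"dy": 0,"dz": -3.5,"ax": 0,"ay": 0,"az": 0},
    {"hand": 1,"dx": 2,"dy": 0,"dz": -3.5,"ax": 0,"ay": 0,"az": 0},
  ],
)

```text
time_s: 0.93
position: [0.3171, 0.3048, 0.2312]
tool_rot: [[1.0, -0.0, -0.0], [0.0, -0.0, 1.0], [-0.0, -1.0, -0.0]]
ft_force: [0.6, 0.0, 0.4]
grip_width: 0.0856
```

Request:
jog_arm(
  rows=[
    {"hand": 0.7,"dx": 2,"dy": 0,"dz": -3.5,"ax": 0,"ay": 0,"az": 0},
    {"hand": 0.7,"dx": 2,"dy": 0,"dz": -3.5,"ax": 0,"ay": 0,"az": 0},
    {"hand": 0.7,"dx": 2,"dy": 0,"dz": -3.5,"ax": 0,"ay": 0,"az": 0},
    {"hand": 0.7,"dx": 2,"dy": 0,"dz": -3.5,"ax": 0,"ay": 0,"az": 0},
    {"hand": 0.7,"dx": 2,"dy": 0,"dz": -3.5,"ax": 0,"ay": 0,"az": 0},
  ],
)

```text
time_s: 1.35
position: [0.4171, 0.1296, 0.2313]
tool_rot: [[1.0, -0.0, 0.0], [-0.0, 0.0, 1.0], [-0.0, -1.0, 0.0]]
ft_force: [0.8, 0.7, 0.3]
grip_width: 0.0603
```

Request:
jog_arm(
  rows=[
    {"hand": 0.7,"dx": 1.25,"dy": 0,"dz": -3.1,"ax": 0,"ay": 0,"az": 0},
    {"hand": 0.7,"dx": 1.25,"dy": 0,"dz": -3.1,"ax": 0,"ay": 0,"az": 0},
    {"hand": 0.7,"dx": 1.25,"dy": 0,"dz": -3.1,"ax": 0,"ay": 0,"az": 0},
    {"hand": 0.7,"dx": 1.25,"dy": 3,"dz": -3,"ax": 0,"ay": 0,"az": 0},
    {"hand": 0.7,"dx": 0,"dy": 3,"dz": 0,"ax": 0,"ay": 0,"az": 0},
  ],
)

```text
time_s: 1.77
position: [0.4686, 0.0059, 0.1731]
tool_rot: [[1.0, 0.005, 0.004], [-0.004, -0.002, 1.0], [0.005, -1.0, -0.002]]
ft_force: [0.4, 0.1, -1.2]
grip_width: 0.0598
```

Request:
jog_arm(
  rows=[
    {"hand": 0.7,"dx": 0,"dy": 2,"dz": 0,"ax": 0,"ay": 0,"az": 0},
    {"hand": 0.7,"dx": 0,"dy": 0,"dz": 0,"ax": 0,"ay": 0,"az": 0},
    {"hand": 0.7,"dx": 0,"dy": 0,"dz": 0,"ax": 0,"ay": 0,"az": 0},
    {"hand": 0.7,"dx": 0,"dy": 0,"dz": 0,"ax": 0,"ay": 0,"az": 0},
    {"hand": 0.7,"dx": 0,"dy": 0,"dz": 0,"ax": 0,"ay": 0,"az": 0},
  ],
)

```text
time_s: 2.18
position: [0.4667, 0.0104, 0.1545]
tool_rot: [[1.0, 0.003, -0.0], [0.0, -0.001, 1.0], [0.003, -1.0, -0.001]]
ft_force: [-0.7, 0.8, 0.6]
grip_width: 0.0598
```

```bash
python3 - <<'E'
from h import *
s=status.observe();print(s["position"],s["q"].round(1))
snap("side","s1");crop("s1","s1c",210,130,160,160,3.7)
E
```

```text
[0.46668576 0.01044391 0.15451003] [ -13.3   18.    94.4    0.    67.4 -103.3]
```

View pics/s1c.png

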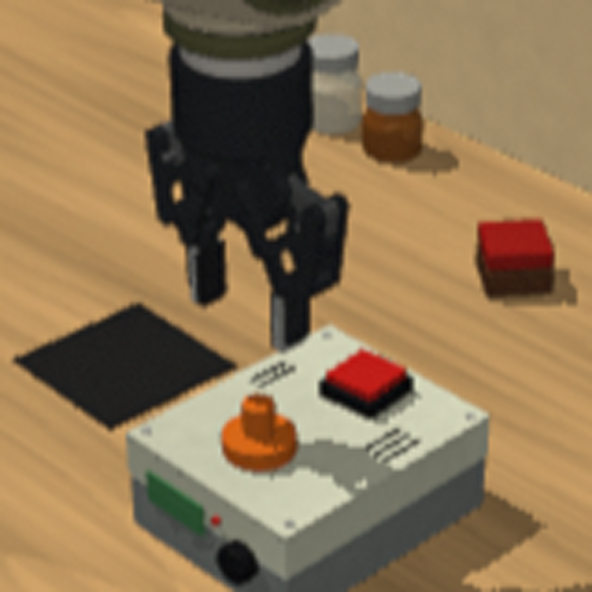

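Request:
jog_arm(
  rows=[
    {"hand": 0.7,"dx": 0,"dy": 2.5,"dz": -0.35,"ax": 0,"ay": 0,"az": 0},
    {"hand": 0.7,"dx": 0,"dy": 2.5,"dz": 0,"ax": 0,"ay": 0,"az": 0},
    {"hand": 0.7,"dx": 0,"dy": 1.95,"dz": 0,"ax": 0,"ay": 0,"az": 0},
    {"hand": 0.7,"dx": 0,"dy": 0,"dz": 0,"ax": 0,"ay": 0,"az": 0},
    {"hand": 0.7,"dx": 0,"dy": 0,"dz": 0,"ax": 0,"ay": 0,"az": 0},
  ],
  newtons=40,
)

```text
time_s: 2.65
position: [0.4662, 0.0069, 0.0841]
tool_rot: [[1.0, -0.0, -0.0], [0.0, 0.0, 1.0], [-0.0, -1.0, 0.0]]
ft_force: [0.5, -0.2, 0.9]
grip_width: 0.06
```

Request:
jog_arm(
  rows=[
    {"hand": 0.3,"dx": 0,"dy": 0,"dz": 0,"ax": 0,"ay": 0,"az": 0},
    {"hand": 0.1,"dx": 0,"dy": 0,"dz": 0,"ax": 0,"ay": 0,"az": 0},
    {"hand": 0,"dx": 0,"dy": 0,"dz": 0,"ax": 0,"ay": 0,"az": 0},
    {"hand": 0,"dx": 0,"dy": 0,"dz": 0,"ax": 0,"ay": 0,"az": 0},
    {"hand": 0,"dx": 0,"dy": 0,"dz": 0,"ax": 0,"ay": 0,"az": 0},
  ],
)

```text
time_s: 3.07
position: [0.4666, 0.0067, 0.0848]
tool_rot: [[1.0, 0.002, 0.0], [-0.0, -0.001, 1.0], [0.002, -1.0, -0.001]]
ft_force: [-1.3, 0.2, 7.3]
grip_width: 0.0183
```

Request:
jog_arm(
  rows=[
    {"hand": 0,"dx": 0,"dy": 0,"dz": 0,"ax": 0,"ay": 0,"az": 0},
    {"hand": 0,"dx": 0,"dy": 0,"dz": 0,"ax": 0,"ay": 0,"az": 0},
    {"hand": 0,"dx": 0,"dy": 0,"dz": 0,"ax": 0,"ay": 0,"az": 0},
    {"hand": 0,"dx": 0,"dy": 0,"dz": 0,"ax": 0,"ay": 0,"az": 0},
    {"hand": 0,"dx": 0,"dy": 0,"dz": 0,"ax": 0,"ay": 0,"az": 0},
  ],
)

```text
time_s: 3.48
position: [0.4666, 0.0067, 0.0847]
tool_rot: [[1.0, 0.002, 0.0], [-0.0, -0.001, 1.0], [0.002, -1.0, -0.001]]
ft_force: [-1.6, 0.6, 6.3]
grip_width: 0.0183
```

Request:
jog_arm(
  rows=[
    {"hand": 0,"dx": 0,"dy": -0.5,"dz": 0,"ax": 0,"ay": 0,"az": 0},
    {"hand": 0,"dx": 0,"dy": -1,"dz": 0,"ax": 0,"ay": 0,"az": 0},
    {"hand": 0,"dx": 0,"dy": -2,"dz": 0,"ax": 0,"ay": 0,"az": 0},
    {"hand": 0,"dx": 0,"dy": -2.5,"dz": 0,"ax": 0,"ay": 0,"az": 0},
    {"hand": 0,"dx": 0,"dy": 0,"dz": 0,"ax": 0,"ay": 0,"az": 0},
  ],
)

```text
time_s: 3.9
position: [0.4678, 0.0064, 0.1478]
tool_rot: [[1.0, 0.007, 0.0], [-0.0, -0.002, 1.0], [0.007, -1.0, -0.002]]
ft_force: [0.6, -1.3, 0.6]
grip_width: 0.0184
```

```bash
python3 - <<'E'
from h import *
s=status.observe();print(s["position"],s["q"].round(1),s["ft_force"],s["grip_width"])
snap("side","s2");crop("s2","s2c",210,130,160,160,3.7)
E
```

```text
[0.46782706 0.00642195 0.14777341] [ -13.8   18.5   95.    -0.    66.1 -103.8] [ 0.6490855  -1.29828861  0.5550875 ] 0.018357637756022612
```

View pics/s2c.png

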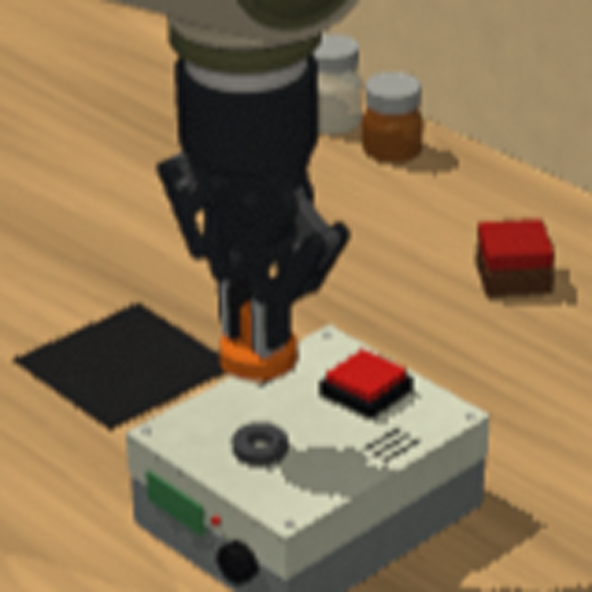

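Request:
jog_arm(
  rows=[
    {"hand": 0,"dx": 1,"dy": 0,"dz": 3,"ax": 0,"ay": 0,"az": 0},
    {"hand": 0,"dx": 1.1,"dy": 0,"dz": 3.6,"ax": 0,"ay": 0,"az": 0},
    {"hand": 0,"dx": 1.1,"dy": 0,"dz": 3.6,"ax": 0,"ay": 0,"az": 0},
    {"hand": 0,"dx": 1.1,"dy": 0,"dz": 3.6,"ax": 0,"ay": 0,"az": 0},
    {"hand": 0,"dx": 1.1,"dy": 0,"dz": 3.6,"ax": 0,"ay": 0,"az": 0},
  ],
)

```text
time_s: 4.37
position: [0.5199, 0.1826, 0.143]
tool_rot: [[1.0, -0.001, 0.0], [-0.0, -0.0, 1.0], [-0.001, -1.0, -0.0]]
ft_force: [0.8, -0.8, -0.3]
grip_width: 0.0185
```

Request:
jog_arm(
  rows=[
    {"hand": 0,"dx": 1.1,"dy": 0,"dz": 3.4,"ax": 0,"ay": 0,"az": 0},
    {"hand": 0,"dx": 0,"dy": 0,"dz": 0,"ax": 0,"ay": 0,"az": 0},
    {"hand": 0,"dx": 0,"dy": 2.5,"dz": 0,"ax": 0,"ay": 0,"az": 0},
    {"hand": 0,"dx": 0,"dy": 2.5,"dz": 0,"ax": 0,"ay": 0,"az": 0},
    {"hand": 0,"dx": 0,"dy": 2.5,"dz": 0,"ax": 0,"ay": 0,"az": 0},
  ],
)

```text
time_s: 4.78
position: [0.5306, 0.2148, 0.0672]
tool_rot: [[1.0, -0.0, -0.0], [0.0, -0.0, 1.0], [-0.0, -1.0, -0.0]]
ft_force: [1.2, -0.4, -0.9]
grip_width: 0.0188
```

Request:
jog_arm(
  rows=[
    {"hand": 0,"dx": 0,"dy": 2.5,"dz": 0,"ax": 0,"ay": 0,"az": 0},
    {"hand": 0,"dx": 0,"dy": 1,"dz": 0,"ax": 0,"ay": 0,"az": 0},
    {"hand": 0,"dx": 0,"dy": 0,"dz": 0,"ax": 0,"ay": 0,"az": 0},
    {"hand": 0,"dx": 0,"dy": 0,"dz": 0,"ax": 0,"ay": 0,"az": 0},
    {"hand": 0,"dx": 0,"dy": 0,"dz": 0,"ax": 0,"ay": 0,"az": 0},
  ],
)

```text
time_s: 5.2
position: [0.5318, 0.2148, 0.0349]
tool_rot: [[1.0, 0.002, 0.0], [-0.0, 0.0, 1.0], [0.002, -1.0, 0.0]]
ft_force: [-0.3, -0.0, -0.1]
grip_width: 0.0183
```

```bash
python3 - <<'E'
from h import *
s=status.observe();print(s["position"],s["q"].round(1),s["ft_force"],s["grip_width"])
snap("side","s3");crop("s3","s3c",190,130,160,160,3.7)
E
```

```text
[0.53182856 0.21484182 0.03491341] [ 10.2  36.1  85.6  -0.   58.2 -79.8] [-0.34726744 -0.00385128 -0.11792865] 0.018256016289294484
```

View pics/s3c.png

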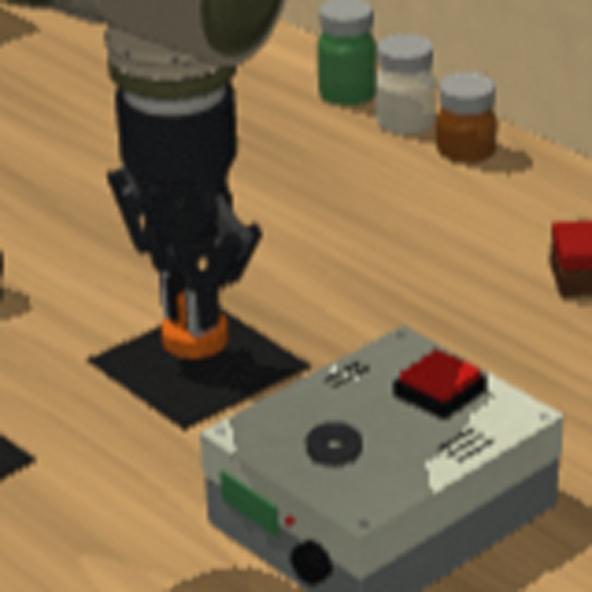

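Request:
jog_arm(
  rows=[
    {"hand": 0,"dx": 0,"dy": 0.8,"dz": 0,"ax": 0,"ay": 0,"az": 0},
    {"hand": 0,"dx": 0,"dy": 0.6,"dz": 0,"ax": 0,"ay": 0,"az": 0},
    {"hand": 0,"dx": 0,"dy": 0.2,"dz": 0,"ax": 0,"ay": 0,"az": 0},
    {"hand": 0,"dx": 0,"dy": 0,"dz": 0,"ax": 0,"ay": 0,"az": 0},
    {"hand": 0,"dx": 0,"dy": 0,"dz": 0,"ax": 0,"ay": 0,"az": 0},
  ],
)

```text
time_s: 5.67
position: [0.531, 0.2148, 0.0174]
tool_rot: [[1.0, -0.0, 0.0], [-0.0, -0.0, 1.0], [-0.0, -1.0, -0.0]]
ft_force: [0.4, 1.4, -0.7]
grip_width: 0.0183
```

Request:
jog_arm(
  rows=[
    {"hand": 0,"dx": 0,"dy": 0.1,"dz": 0,"ax": 0,"ay": 0,"az": 0},
    {"hand": 0,"dx": 0,"dy": 0,"dz": 0,"ax": 0,"ay": 0,"az": 0},
    {"hand": 0,"dx": 0,"dy": 0,"dz": 0,"ax": 0,"ay": 0,"az": 0},
    {"hand": 0,"dx": 0,"dy": 0,"dz": 0,"ax": 0,"ay": 0,"az": 0},
    {"hand": 0,"dx": 0,"dy": 0,"dz": 0,"ax": 0,"ay": 0,"az": 0},
  ],
)

```text
time_s: 6.08
position: [0.5312, 0.2148, 0.0168]
tool_rot: [[1.0, 0.0, 0.0], [-0.0, 0.0, 1.0], [0.0, -1.0, 0.0]]
ft_force: [-1.2, 0.2, 4.2]
grip_width: 0.0185
```

Contact (4 N). Release gently, then rise.

Request:
jog_arm(
  rows=[
    {"hand": 0.3,"dx": 0,"dy": 0,"dz": 0,"ax": 0,"ay": 0,"az": 0},
    {"hand": 0.45,"dx": 0,"dy": 0,"dz": 0,"ax": 0,"ay": 0,"az": 0},
    {"hand": 0.6,"dx": 0,"dy": 0,"dz": 0,"ax": 0,"ay": 0,"az": 0},
    {"hand": 0.6,"dx": 0,"dy": 0,"dz": 0,"ax": 0,"ay": 0,"az": 0},
    {"hand": 0.6,"dx": 0,"dy": 0,"dz": 0,"ax": 0,"ay": 0,"az": 0},
  ],
)

```text
time_s: 6.5
position: [0.531, 0.2147, 0.0164]
tool_rot: [[1.0, -0.0, 0.0], [-0.0, -0.0, 1.0], [-0.0, -1.0, -0.0]]
ft_force: [-0.3, -0.1, 0.2]
grip_width: 0.0516
```

Request:
jog_arm(
  rows=[
    {"hand": 0.6,"dx": 0,"dy": -1.5,"dz": 0,"ax": 0,"ay": 0,"az": 0},
    {"hand": 0.6,"dx": 0,"dy": -3,"dz": 0,"ax": 0,"ay": 0,"az": 0},
    {"hand": 0.6,"dx": 0,"dy": -4,"dz": 0,"ax": 0,"ay": 0,"az": 0},
    {"hand": 0.6,"dx": 0,"dy": -4,"dz": 0,"ax": 0,"ay": 0,"az": 0},
    {"hand": 0.6,"dx": 0,"dy": -4,"dz": 0,"ax": 0,"ay": 0,"az": 0},
  ],
)

```text
time_s: 6.92
position: [0.5306, 0.2147, 0.1834]
tool_rot: [[1.0, -0.001, 0.0], [-0.0, -0.0, 1.0], [-0.001, -1.0, -0.0]]
ft_force: [1.4, 1.0, -0.4]
grip_width: 0.0514
```

Request:
jog_arm(
  rows=[
    {"hand": 0.6,"dx": 0,"dy": -1.5,"dz": -3,"ax": 0,"ay": 0,"az": 0},
    {"hand": 0.6,"dx": 0,"dy": -1.5,"dz": -3.5,"ax": 0,"ay": 0,"az": 0},
    {"hand": 0.6,"dx": 0,"dy": 0,"dz": -4,"ax": 0,"ay": 0,"az": 0},
    {"hand": 0.6,"dx": 0,"dy": 0,"dz": -4,"ax": 0,"ay": 0,"az": 0},
    {"hand": 0.6,"dx": 0,"dy": 0,"dz": -4,"ax": 0,"ay": 0,"az": 0},
  ],
)

```text
time_s: 7.33
position: [0.5307, 0.0282, 0.2119]
tool_rot: [[1.0, 0.001, -0.0], [0.0, -0.0, 1.0], [0.001, -1.0, -0.0]]
ft_force: [0.3, 0.1, 0.4]
grip_width: 0.0514
```

Request:
jog_arm(
  rows=[
    {"hand": 0.6,"dx": 0,"dy": 0,"dz": -4,"ax": 0,"ay": 0,"az": 0},
    {"hand": 0.6,"dx": 0,"dy": 0,"dz": -4,"ax": 0,"ay": 0,"az": 0},
    {"hand": 0.6,"dx": 0,"dy": 0,"dz": -4,"ax": 0,"ay": 0,"az": 0},
    {"hand": 0.6,"dx": 0,"dy": 0,"dz": -4,"ax": 0,"ay": 0,"az": 0},
    {"hand": 0.6,"dx": 0,"dy": 0,"dz": -4,"ax": 0,"ay": 0,"az": 0},
  ],
)

```text
time_s: 7.75
position: [0.5305, -0.1722, 0.2116]
tool_rot: [[1.0, 0.0, 0.0], [-0.0, 0.0, 1.0], [0.0, -1.0, 0.0]]
ft_force: [0.8, 0.3, -0.1]
grip_width: 0.0516
```

Request:
jog_arm(
  rows=[
    {"hand": 0.6,"dx": 0,"dy": 0,"dz": -3.5,"ax": 0,"ay": 0,"az": 0},
    {"hand": 0.6,"dx": 0,"dy": 0,"dz": -2,"ax": 0,"ay": -5.4,"az": 0},
    {"hand": 0.6,"dx": 0,"dy": 0,"dz": 0,"ax": 0,"ay": -5.5,"az": 0},
    {"hand": 0.6,"dx": 0,"dy": 0,"dz": 0,"ax": 0,"ay": -5.5,"az": 0},
    {"hand": 0.6,"dx": 0,"dy": 0,"dz": 0,"ax": 0,"ay": 0,"az": 0},
  ],
)

```text
time_s: 8.17
position: [0.5308, -0.2257, 0.2113]
tool_rot: [[0.959, -0.0, -0.284], [0.284, 0.0, 0.959], [-0.0, -1.0, 0.0]]
ft_force: [-0.4, 0.1, -0.9]
grip_width: 0.0513
```

```bash
python3 - <<'E'
from h import *
s=status.observe();print(s["position"],s["q"].round(1),s["ft_force"],s["grip_width"])
snap("side","s4");snap("top","t4");crop("t4","t4c",215,200,220,120,3.6);crop("s4","s4c",205,130,220,165,3.6)
E
```

```text
[ 0.53078265 -0.22567115  0.21130798] [ -34.8   25.3   72.     0.    82.7 -141.3] [-0.36122908  0.07150119 -0.90501696] 0.05130798176472002
```

View pics/t4c.png

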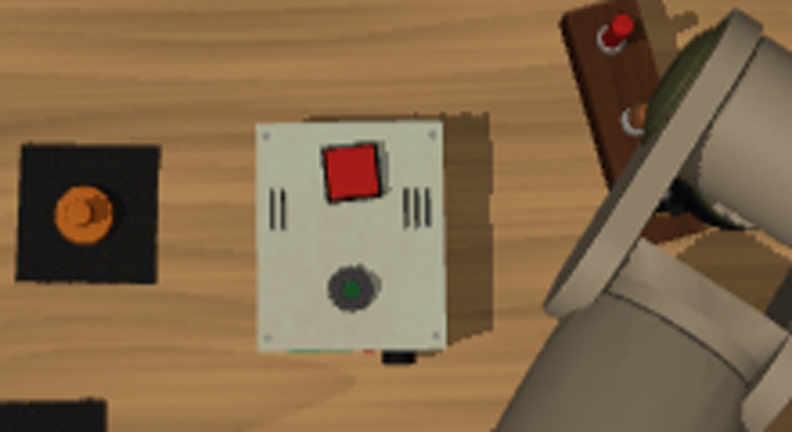

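View pics/s4c.png

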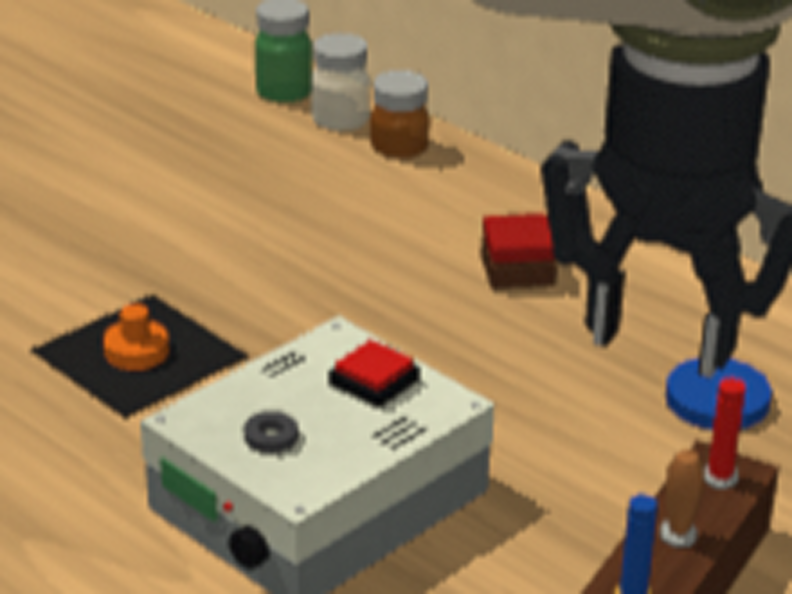

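```bash
python3 - <<'E'
from h import *
for n,f,(y,Y,x,X) in (("top","t4",(268,292,300,326)),("side","s4",(236,264,265,297))):
    im=cv2.imread(f"pics/{f}.png"); g=cv2.cvtColor(im,cv2.COLOR_BGR2GRAY)
    k=4; sub=cv2.resize(g[y:Y,x:X],None,fx=k,fy=k,interpolation=cv2.INTER_CUBIC)
    m=(sub<95).astype(np.uint8)
    c=max(cv2.findContours(m,cv2.RETR_EXTERNAL,cv2.CHAIN_APPROX_NONE)[0],key=cv2.contourArea)
    e=cv2.fitEllipse(c); u=[(e[0][0]+.5)/k-.5+x,(e[0][1]+.5)/k-.5+y]
    print(n,e,u,cv2.boundingRect(c),onz(n,*u,.075).round(4),onz(n,*u,.08).round(4))
    if n=="top":
        h=cv2.cvtColor(im,cv2.COLOR_BGR2HSV).astype(int); gm=(h[...,0]>50)&(h[...,0]<85)&(h[...,1]>110)
        ys,xs=np.nonzero(gm[y:Y,x:X]);print("green",len(xs),xs.mean()+x,ys.mean()+y,onz(n,xs.mean()+x,ys.mean()+y,.08).round(4),onz(n,xs.mean()+x,ys.mean()+y,.055).round(4))
print(proj("side",[.4675,.0065,.08]))
crop("s4","s4d",265,230,35,35,16)
E
```

```text
top ((50.698692321777344, 48.67250442504883), (48.34634780883789, 51.15433120727539), 87.6530532836914) [312.29967308044434, 279.7931261062622] (25, 24, 52, 50) [0.4681 0.0068 0.075 ] [0.468  0.0067 0.08  ]
green 16 312.5 280.0 [0.4674 0.0062 0.08  ] [0.4677 0.0067 0.055 ]
side ((61.58038330078125, 57.44500732421875), (44.2796745300293, 60.00688934326172), 94.37779235839844) [280.0200958251953, 249.9862518310547] (33, 36, 59, 45) [0.4665 0.0049 0.075 ] [ 4.619e-01 -1.000e-04  8.000e-02]
[279.80819679 247.63182628]
```

View pics/s4d.png

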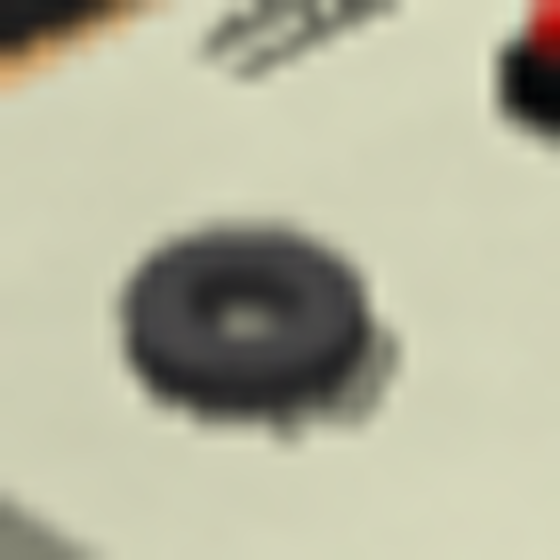

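Request:
jog_arm(
  rows=[
    {"hand": 0.6,"dx": -0.55,"dy": 3,"dz": -0.25,"ax": 0,"ay": 0,"az": 0},
    {"hand": 0.6,"dx": 0,"dy": 2.5,"dz": 0,"ax": 0,"ay": 0,"az": 0},
    {"hand": 0.6,"dx": 0,"dy": 0,"dz": 0,"ax": 0,"ay": 0,"az": 0},
    {"hand": 0.6,"dx": 0,"dy": 0,"dz": 0,"ax": 0,"ay": 0,"az": 0},
    {"hand": 0.6,"dx": 0,"dy": 0,"dz": 0,"ax": 0,"ay": 0,"az": 0},
  ],
)

```text
time_s: 8.68
position: [0.5271, -0.2293, 0.1581]
tool_rot: [[0.96, 0.002, -0.281], [0.281, -0.001, 0.96], [0.001, -1.0, -0.002]]
ft_force: [0.8, -0.1, 0.2]
grip_width: 0.0518
```

```bash
python3 - <<'E'
from h import *
s=status.observe();print(s["position"],s["q"].round(1),s["ft_force"],s["grip_width"])
snap("side","s5");crop("s5","s5c",330,150,130,180,3.3)
E
```

```text
[ 0.52710174 -0.22931282  0.15808261] [ -35.3   27.7   77.2    0.    74.9 -141.7] [ 0.76797729 -0.11243718  0.21753648] 0.05181647139385672
```

View pics/s5c.png

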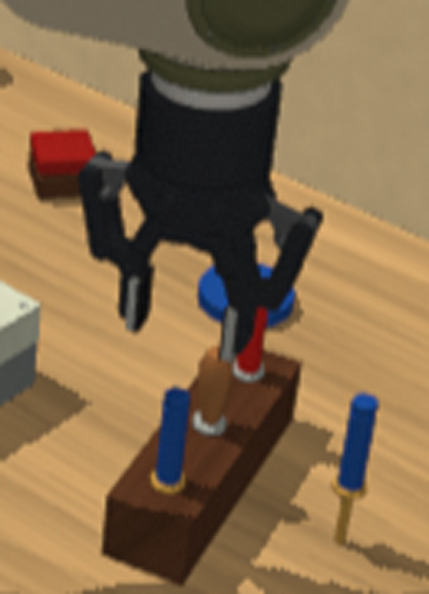

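Request:
jog_arm(
  rows=[
    {"hand": 0.6,"dx": -0.05,"dy": 3,"dz": 0,"ax": 0,"ay": 0,"az": 0},
    {"hand": 0.6,"dx": 0,"dy": 3,"dz": 0,"ax": 0,"ay": 0,"az": 0},
    {"hand": 0.6,"dx": 0,"dy": 2,"dz": 0,"ax": 0,"ay": 0,"az": 0},
    {"hand": 0.6,"dx": 0,"dy": 1,"dz": 0,"ax": 0,"ay": 0,"az": 0},
    {"hand": 0.6,"dx": 0,"dy": 0,"dz": 0,"ax": 0,"ay": 0,"az": 0},
  ],
  newtons=60,
)

```text
time_s: 9.15
position: [0.5258, -0.2291, 0.0658]
tool_rot: [[0.959, -0.001, -0.282], [0.282, 0.001, 0.959], [-0.001, -1.0, 0.001]]
ft_force: [-0.2, -0.3, 0.1]
grip_width: 0.0512
```

Request:
jog_arm(
  rows=[
    {"hand": 0.3,"dx": 0,"dy": 0,"dz": 0,"ax": 0,"ay": 0,"az": 0},
    {"hand": 0.2,"dx": 0,"dy": 0,"dz": 0,"ax": 0,"ay": 0,"az": 0},
    {"hand": 0.1,"dx": 0,"dy": 0,"dz": 0,"ax": 0,"ay": 0,"az": 0},
    {"hand": 0,"dx": 0,"dy": 0,"dz": 0,"ax": 0,"ay": 0,"az": 0},
    {"hand": 0,"dx": 0,"dy": 0,"dz": 0,"ax": 0,"ay": 0,"az": 0},
  ],
)

```text
time_s: 9.57
position: [0.5267, -0.2298, 0.0683]
tool_rot: [[0.959, 0.003, -0.282], [0.282, -0.002, 0.959], [0.002, -1.0, -0.003]]
ft_force: [-1.0, 0.5, 6.7]
grip_width: 0.0143
```

Request:
jog_arm(
  rows=[
    {"hand": 0,"dx": 0,"dy": 0,"dz": 0,"ax": 0,"ay": 0,"az": 0},
    {"hand": 0,"dx": 0,"dy": 0,"dz": 0,"ax": 0,"ay": 0,"az": 0},
    {"hand": 0,"dx": 0,"dy": 0,"dz": 0,"ax": 0,"ay": 0,"az": 0},
    {"hand": 0,"dx": 0,"dy": 0,"dz": 0,"ax": 0,"ay": 0,"az": 0},
    {"hand": 0,"dx": 0,"dy": 0,"dz": 0,"ax": 0,"ay": 0,"az": 0},
  ],
)

```text
time_s: 9.98
position: [0.5267, -0.2298, 0.0683]
tool_rot: [[0.959, 0.003, -0.282], [0.282, -0.002, 0.959], [0.002, -1.0, -0.003]]
ft_force: [-1.3, 0.4, 7.2]
grip_width: 0.0146
```

Request:
jog_arm(
  rows=[
    {"hand": 0,"dx": 0,"dy": -0.5,"dz": 0,"ax": 0,"ay": 0,"az": 0},
    {"hand": 0,"dx": 0,"dy": -1.5,"dz": 0,"ax": 0,"ay": 0,"az": 0},
    {"hand": 0,"dx": 0,"dy": -2,"dz": 0,"ax": 0,"ay": 0,"az": 0},
    {"hand": 0,"dx": 0,"dy": -2,"dz": 0,"ax": 0,"ay": 0,"az": 0},
    {"hand": 0,"dx": 0,"dy": -2,"dz": 0,"ax": 0,"ay": 0,"az": 0},
  ],
)

```text
time_s: 10.4
position: [0.5258, -0.2292, 0.148]
tool_rot: [[0.959, 0.0, -0.282], [0.282, -0.0, 0.959], [0.0, -1.0, -0.0]]
ft_force: [0.2, -1.0, -0.5]
grip_width: 0.0144
```

Request:
jog_arm(
  rows=[
    {"hand": 0,"dx": 0,"dy": -2,"dz": 0,"ax": 0,"ay": 0,"az": 0},
    {"hand": 0,"dx": 0,"dy": -2,"dz": 0,"ax": 0,"ay": 0,"az": 0},
    {"hand": 0,"dx": 0,"dy": -1.5,"dz": 0,"ax": 0,"ay": 0,"az": 0},
    {"hand": 0,"dx": 0,"dy": 0,"dz": 0,"ax": 0,"ay": 0,"az": 0},
    {"hand": 0,"dx": 0,"dy": 0,"dz": 0,"ax": 0,"ay": 0,"az": 0},
  ],
)

```text
time_s: 10.82
position: [0.5259, -0.2293, 0.202]
tool_rot: [[0.959, 0.001, -0.282], [0.282, -0.001, 0.959], [0.001, -1.0, -0.001]]
ft_force: [-0.2, -0.4, -0.9]
grip_width: 0.0149
```

```bash
python3 - <<'E'
from h import *
s=status.observe();print(s["position"],s["tool_rot"].round(3),s["ft_force"],s["grip_width"])
P=s["position"]; T=P+np.array([0,0,-.0633]); print("exp tip px",proj("side",T),"flange",proj("side",T+[0,0,.045]),"top of handle",proj("side",T+[0,0,.115]))
snap("side","s6");crop("s6","s6c",330,130,130,200,3)
crop("s6","s6d",345,180,80,100,6)
E
```

```text
[ 0.52591067 -0.22929659  0.20198491] [[ 0.959  0.001 -0.282]
 [ 0.282 -0.001  0.959]
 [ 0.001 -1.    -0.001]] [-0.15446972 -0.36349006 -0.94336705] 0.014894224184422416
exp tip px [384.37629459 261.58471654] flange [386.45572837 242.75998714] top of handle [389.8996101  211.58316273]
```

View pics/s6d.png

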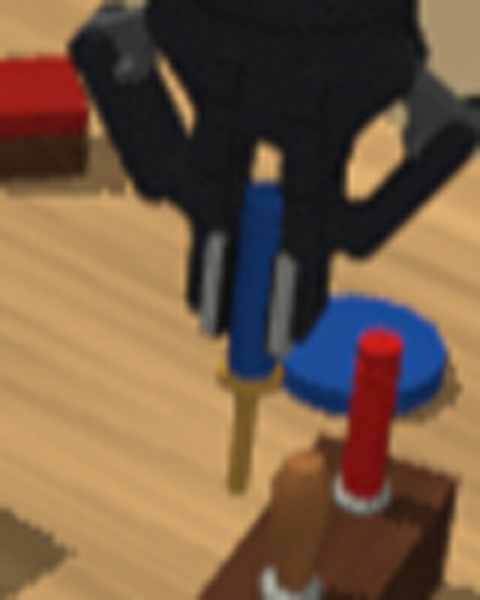

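View pics/s6c.png

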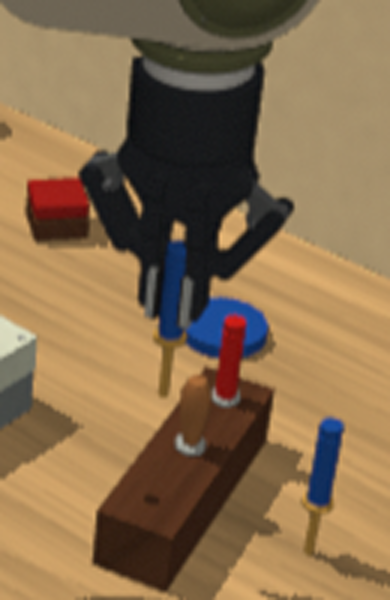

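Request:
jog_arm(
  rows=[
    {"hand": 0,"dx": 0.2,"dy": 0,"dz": 2.5,"ax": 0,"ay": 0,"az": 0},
    {"hand": 0,"dx": 0.2,"dy": 0,"dz": 3.5,"ax": 0,"ay": 0,"az": 0},
    {"hand": 0,"dx": 0.2,"dy": 0,"dz": 3.5,"ax": 0,"ay": 0,"az": 0},
    {"hand": 0,"dx": 0.2,"dy": 0,"dz": 3.5,"ax": 0,"ay": 0,"az": 0},
    {"hand": 0,"dx": 0.2,"dy": 0,"dz": 3.5,"ax": 0,"ay": 0,"az": 0},
  ],
)

```text
time_s: 11.28
position: [0.4877, -0.0666, 0.2002]
tool_rot: [[0.96, -0.003, -0.282], [0.282, 0.001, 0.96], [-0.002, -1.0, 0.002]]
ft_force: [1.1, 0.3, -0.4]
grip_width: 0.0147
```

Request:
jog_arm(
  rows=[
    {"hand": 0,"dx": 0,"dy": 0,"dz": 3.5,"ax": 0,"ay": 0,"az": 0},
    {"hand": 0,"dx": 0,"dy": 0,"dz": 2.75,"ax": 0,"ay": 0,"az": 0},
    {"hand": 0,"dx": 0,"dy": 0,"dz": 1.5,"ax": 0,"ay": 0,"az": 0},
    {"hand": 0,"dx": 0,"dy": 0,"dz": 0,"ax": 0,"ay": 0,"az": 0},
    {"hand": 0,"dx": 0,"dy": 0,"dz": 0,"ax": 0,"ay": 0,"az": 0},
  ],
)

```text
time_s: 11.7
position: [0.4667, 0.0065, 0.2008]
tool_rot: [[0.959, -0.001, -0.284], [0.284, 0.0, 0.959], [-0.001, -1.0, 0.001]]
ft_force: [0.0, -0.3, -0.6]
grip_width: 0.0145
```

Request:
jog_arm(
  rows=[
    {"hand": 0,"dx": 0,"dy": 2,"dz": 0,"ax": 0,"ay": 0,"az": 0},
    {"hand": 0,"dx": 0,"dy": 1.5,"dz": 0,"ax": 0,"ay": 0,"az": 0},
    {"hand": 0,"dx": 0,"dy": 0.5,"dz": 0,"ax": 0,"ay": 0,"az": 0},
    {"hand": 0,"dx": 0,"dy": 0,"dz": 0,"ax": 0,"ay": 0,"az": 0},
    {"hand": 0,"dx": 0,"dy": 0,"dz": 0,"ax": 0,"ay": 0,"az": 0},
  ],
)

```text
time_s: 12.12
position: [0.4674, 0.0055, 0.1617]
tool_rot: [[0.96, -0.0, -0.281], [0.281, -0.0, 0.96], [-0.0, -1.0, 0.0]]
ft_force: [-0.6, -0.2, -0.4]
grip_width: 0.0145
```

```bash
python3 - <<'E'
from h import *
s=status.observe();print(s["position"],s["tool_rot"].round(3),s["ft_force"],s["grip_width"])
P=s["position"]; T=P+np.array([0,0,-.0633]); print("exp tip px",proj("side",T)); d=np.array([.4674,.0062])-P[:2];R=s["tool_rot"];print("tool d",d@R[:2,0],d@R[:2,2])
snap("side","s7");snap("top","t7")
crop("s7","s7d",240,190,80,80,7)
E
```

```text
[0.46743899 0.00545409 0.16165795] [[ 0.96  -0.    -0.281]
 [ 0.281 -0.     0.96 ]
 [-0.    -1.     0.   ]] [-0.62584291 -0.24245297 -0.42461582] 0.014546636012124936
exp tip px [279.95224372 240.97721781]
tool d 0.0001723639868476927 0.0007267701059867029
```

View pics/s7d.png

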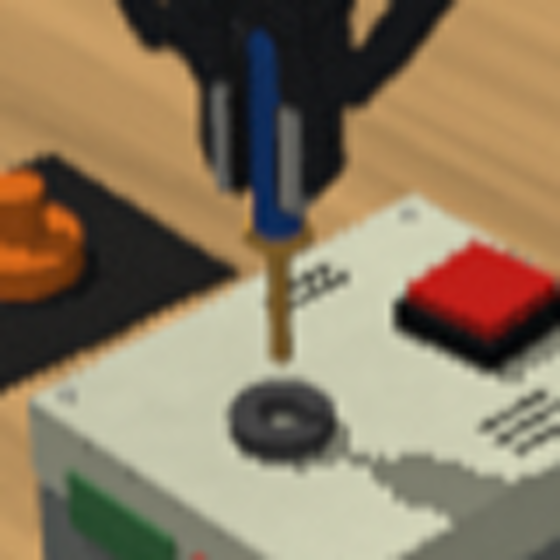

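Request:
jog_arm(
  rows=[
    {"hand": 0,"dx": 0,"dy": 0.8,"dz": 0.05,"ax": 0,"ay": 0,"az": 0},
    {"hand": 0,"dx": 0,"dy": 0.8,"dz": 0,"ax": 0,"ay": 0,"az": 0},
    {"hand": 0,"dx": 0,"dy": 0.6,"dz": 0,"ax": 0,"ay": 0,"az": 0},
    {"hand": 0,"dx": 0,"dy": 0,"dz": 0,"ax": 0,"ay": 0,"az": 0},
    {"hand": 0,"dx": 0,"dy": 0,"dz": 0,"ax": 0,"ay": 0,"az": 0},
  ],
)

```text
time_s: 12.63
position: [0.4668, 0.0067, 0.1391]
tool_rot: [[0.959, -0.001, -0.282], [0.282, 0.0, 0.959], [-0.001, -1.0, 0.0]]
ft_force: [0.1, -0.0, -0.7]
grip_width: 0.0148
```

```bash
python3 - <<'E'
from h import *
s=status.observe();print(s["position"],s["ft_force"],s["wrist_torque"],s["grip_width"])
snap("side","s8")
crop("s8","s8d",240,190,80,80,7)
E
```

```text
[0.46677766 0.00669453 0.13914879] [ 0.09548208 -0.00589317 -0.65544225] [ 0.07102516 -0.00930615  0.03205476] 0.01483500855593825
```

View pics/s8d.png

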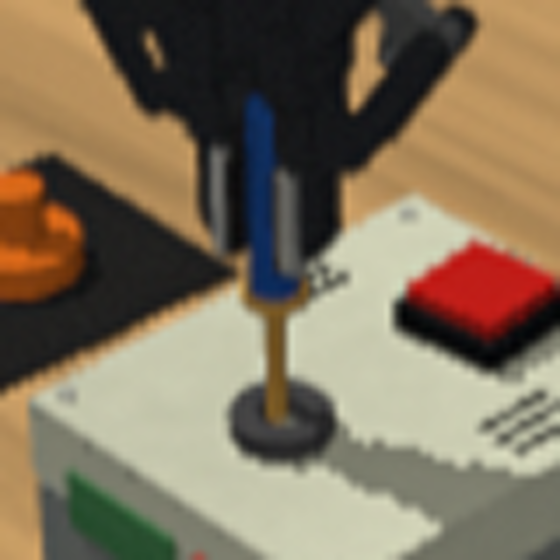

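Request:
jog_arm(
  rows=[
    {"hand": 0,"dx": 0.05,"dy": 0.6,"dz": 0,"ax": 0,"ay": 0,"az": 0},
    {"hand": 0,"dx": 0,"dy": 0.5,"dz": 0,"ax": 0,"ay": 0,"az": 0},
    {"hand": 0,"dx": 0,"dy": 0.5,"dz": 0,"ax": 0,"ay": 0,"az": 0},
    {"hand": 0,"dx": 0,"dy": 0,"dz": 0,"ax": 0,"ay": 0,"az": 0},
    {"hand": 0,"dx": 0,"dy": 0,"dz": 0,"ax": 0,"ay": 0,"az": 0},
  ],
  newtons=80,
)

```text
time_s: 13.1
position: [0.4673, 0.0068, 0.1232]
tool_rot: [[0.959, -0.001, -0.282], [0.282, 0.0, 0.959], [-0.001, -1.0, 0.0]]
ft_force: [0.5, 0.8, -0.6]
grip_width: 0.0139
```

Request:
jog_arm(
  rows=[
    {"hand": 0,"dx": 0,"dy": 0.3,"dz": 0,"ax": 0,"ay": 0,"az": 0},
    {"hand": 0,"dx": 0,"dy": 0.3,"dz": 0,"ax": 0,"ay": 0,"az": 0},
    {"hand": 0,"dx": 0,"dy": 0,"dz": 0,"ax": 0,"ay": 0,"az": 0},
    {"hand": 0,"dx": 0,"dy": 0,"dz": 0,"ax": 0,"ay": 0,"az": 0},
    {"hand": 0,"dx": 0,"dy": 0,"dz": 0,"ax": 0,"ay": 0,"az": 0},
  ],
)

```text
time_s: 13.52
position: [0.4676, 0.0067, 0.1178]
tool_rot: [[0.959, 0.001, -0.282], [0.282, -0.0, 0.959], [0.0, -1.0, -0.0]]
ft_force: [0.3, 0.3, 1.6]
grip_width: 0.0138
```

Request:
jog_arm(
  rows=[
    {"hand": 0,"dx": 0,"dy": 0.2,"dz": 0,"ax": 0,"ay": 0,"az": 0},
    {"hand": 0,"dx": 0,"dy": 0.2,"dz": 0,"ax": 0,"ay": 0,"az": 0},
    {"hand": 0,"dx": 0,"dy": 0.1,"dz": 0,"ax": 0,"ay": 0,"az": 0},
    {"hand": 0,"dx": 0,"dy": 0,"dz": 0,"ax": 0,"ay": 0,"az": 0},
    {"hand": 0,"dx": 0,"dy": 0,"dz": 0,"ax": 0,"ay": 0,"az": 0},
  ],
)

```text
time_s: 13.93
position: [0.4676, 0.0067, 0.1127]
tool_rot: [[0.959, 0.0, -0.282], [0.282, -0.0, 0.959], [0.0, -1.0, -0.0]]
ft_force: [0.5, -0.8, 3.8]
grip_width: 0.0142
```

Request:
jog_arm(
  rows=[
    {"hand": 0,"dx": 0,"dy": 0.1,"dz": 0,"ax": 0,"ay": 0,"az": 0},
    {"hand": 0,"dx": 0,"dy": 0,"dz": 0,"ax": 0,"ay": 0,"az": 0},
    {"hand": 0,"dx": 0,"dy": 0,"dz": 0,"ax": 0,"ay": 0,"az": 0},
    {"hand": 0,"dx": 0,"dy": 0,"dz": 0,"ax": 0,"ay": 0,"az": 0},
    {"hand": 0,"dx": 0,"dy": 0,"dz": 0,"ax": 0,"ay": 0,"az": 0},
  ],
)

```text
time_s: 14.35
position: [0.4677, 0.0067, 0.1121]
tool_rot: [[0.959, 0.001, -0.282], [0.282, -0.0, 0.959], [0.001, -1.0, -0.001]]
ft_force: [-0.9, 0.2, 8.7]
grip_width: 0.0142
```

Request:
jog_arm(
  rows=[
    {"hand": 0,"dx": 0,"dy": 0.1,"dz": 0,"ax": 0,"ay": 0,"az": 0},
    {"hand": 0,"dx": 0,"dy": 0,"dz": 0,"ax": 0,"ay": 0,"az": 0},
    {"hand": 0,"dx": 0,"dy": 0,"dz": 0,"ax": 0,"ay": 0,"az": 0},
    {"hand": 0,"dx": 0,"dy": 0,"dz": 0,"ax": 0,"ay": 0,"az": 0},
    {"hand": 0,"dx": 0,"dy": 0,"dz": 0,"ax": 0,"ay": 0,"az": 0},
  ],
)

```text
time_s: 14.77
position: [0.468, 0.0067, 0.1119]
tool_rot: [[0.959, 0.002, -0.282], [0.282, -0.0, 0.959], [0.002, -1.0, -0.001]]
ft_force: [-2.0, 0.1, 16.9]
grip_width: 0.014
```

Request:
jog_arm(
  rows=[
    {"hand": 0,"dx": 0,"dy": 0,"dz": 0,"ax": 0,"ay": 0,"az": 0},
    {"hand": 0,"dx": 0,"dy": 0,"dz": 0,"ax": 0,"ay": 0,"az": 0},
    {"hand": 0,"dx": 0,"dy": 0,"dz": 0,"ax": 0,"ay": 0,"az": 0},
    {"hand": 0,"dx": 0,"dy": 0,"dz": 0,"ax": 0,"ay": 0,"az": 0},
    {"hand": 0,"dx": 0,"dy": 0,"dz": 0,"ax": 0,"ay": 0,"az": 0},
  ],
)

```text
time_s: 15.18
position: [0.468, 0.0067, 0.1119]
tool_rot: [[0.959, 0.002, -0.282], [0.282, -0.0, 0.959], [0.002, -1.0, -0.001]]
ft_force: [-1.5, 0.8, 16.8]
grip_width: 0.0144
```

```bash
python3 - <<'E'
from h import *
s=status.observe();print(s["position"],s["ft_force"],s["wrist_torque"],s["grip_width"])
P=s["position"]; T=P+np.array([0,0,-.0633]); print("flange exp",proj("side",T+[0,0,.045]))
snap("side","s9");snap("top","t9")
crop("s9","s9d",200,150,200,150,4)
E
```

```text
[0.46799328 0.00672877 0.1118787 ] [-1.52136903  0.83638631 16.84636971] [0.13387804 0.4776882  0.00603587] 0.014353429977289268
flange exp [279.7790878 242.4274976]
```

View pics/s9d.png

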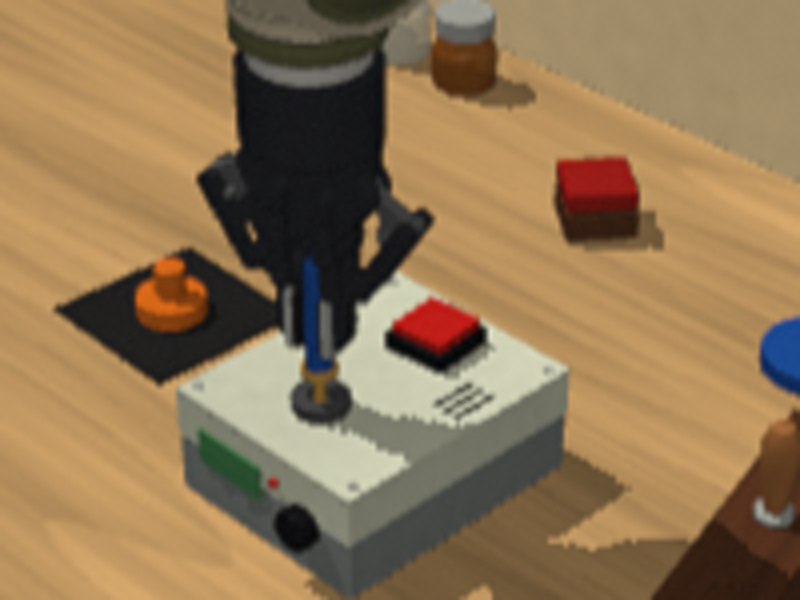

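View pics/t9.png

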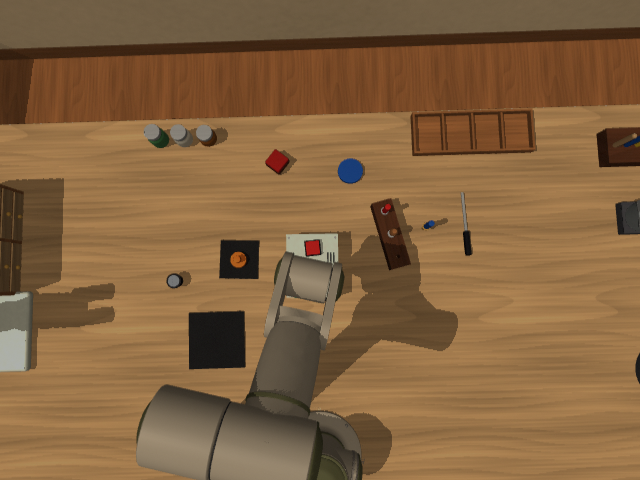

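```bash
python3 -c "
from rig import job; print(job.close_job())"
```

```text
the job is handed in; nothing more can be done
None
```

The cap is on the pad, and I handed in the job at about 15.3 s with the stylus still gripped and holding the button down.

- **Cap:** I lifted it straight off and set it upright on the smaller black pad. It was released with the gripper at (0.531, 0.215), against a measured pad centre of about (0.5325, 0.2145). Both last pictures show it standing near the middle of the pad.
- **Stylus:** I took the blue one from the hole nearest the base. The tip was seen within half a pixel of where I expected it, both after lifting and above the well. The descent through the opening showed no side contact above 1 N.
- **Button:** Contact came with the tip at about 55 mm height. The force rose to 3.8 N over the travel, then jumped to 8.7 N and 16.9 N within under 1 mm. That points to the bottom stop, with the tip at about 48.6 mm (6.4 mm of travel). The push held steady at 16.8 N with the grip set to 80 N.
- **Other things:** The last pictures show the other tools, boxes and things where they were.

**Small disagreements:**
- The grip width read about 1.5 mm under the true diameters, at 18.3 mm for the 20 mm knob and 14.4 mm for the 16 mm handle.
- The two cameras differed by 2–4 mm on the cap and pad positions. This stayed within the play of each fit.
- The button itself cannot be seen with the stylus in the well, so full travel is inferred from force and height.

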